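Seat the sleeve carrier and click the ratchet clamp over it

TASK

Set the aluminium sleeve carrier down flat on the grey clamp station with both of its holes over the two dowels, and let go of it before you touch the lever. Then take the ratchet lever by its red knob and swing it, counter-clockwise seen from above, exactly five clicks on from where it stood, so that its tongue comes over the carrier; feel for the clicks, because the ratchet does not turn back. Finish while holding: keep the red knob still in the gripper at the fifth click, do not let go of it, and leave the loose gauges and the sleeve standing nearby where they are.

Things in the scene. Friction and masses are not known exactly. Their poses are not given: they have to be found in the camera images.
- carrier: Loose sleeve carrier, 0.35 kg: aluminium plate 110 (x) x 80 (y) x 16 mm with an orange grip rib standing in its middle, 20 (x) x 30 (y) mm, 30 mm high (top 46 mm above the underside). Two through holes, 14.5 mm diameter, at x = -38 and +38 mm, y = 0. Origin: centre of the underside; z up. It fits either way round (half a turn about z is the same)
- ratchet_clamp: Grey clamp station, fixed; bed 160 (x, -70 to 90) x 210 (y, -100 to 110) x 20 mm. Origin on the work surface under the bed; z up. The lever's upright hinge axis is at x = 0, y = +55 mm. Blue pawl housing at x = 53 to 83, y = 37 to 73 mm, top 38 mm above the work surface
- seat (a point): Point on the bed's top (20 mm above the work surface) midway between the dowels, at x = 0, y = -50 mm of the station, axes as the station's. Steel dowels at x = -38 and +38 mm of it: 12 mm diameter, 14 mm high, upper 6 mm tapered to 6 mm diameter. The seated carrier's origin lies on this point, x along the station's x; the dowels then end 2 mm below the plate's top
- lever: Dark lever of the station; origin on its upright axis, on the bed's top. Its x axis points along the bar (18 mm wide, top 47.5 mm above the work surface) to the red knob 95 mm out; the tongue points the other way, 74 mm long, underside 39.5 mm above the work surface, 3.5 mm clear of the carrier. At the start x stands 6 to 30 degrees counter-clockwise from the station's x, at rest in a click
- lever_knob (a point): Middle of the red knob, 72.5 mm above the work surface: an upright round grip fixed to the bar, 22 mm diameter, 51.5 to 89.5 mm above the work surface. The lever turns counter-clockwise only, a click each 12 degrees (20 mm of knob path): the push at the knob rises by some 4 N as the spring pawl climbs a tooth, then falls as much as it drops off; it does not turn back over a click
- ring_gauge: Loose ring gauge, steel ring with a dark band, 46 mm diameter, 15 mm high, lying flat; origin: centre of its underside. A bystander
- plug_gauge: Loose plug gauge, slim steel rod 110 mm long (along its y), 16 mm thick, lying down; origin: below its middle. A bystander
- sleeve_5: Loose small grey steel sleeve, 17 mm diameter, 26 mm high, standing upright; origin: centre of its underside. A bystander

How it is judged:
On the way:
1. the carrier sits down on both dowels and is let go, with the lever still where it stood (horizontal distance between carrier and seat below 0.004 m and z of carrier in the frame of seat below 0.002 m and angle between the x axis of carrier and the x axis of ratchet_clamp, either way round below 0.07 rad and contact force between the fingers and carrier below 0.1 N and distance of lever_knob from where it was at the start of the episode below 0.008 m), for 0.3 s.
At the end, for the whole second after the job is handed in: The carrier lies flat on the bed over both dowels (within 4 mm, 2 mm of height and 4 degrees); the lever stands at the fifth click from its start (57 to 66 degrees on: past the fifth drop, not over halfway to the sixth), at rest, and the fingers still hold it with more than 2 N (horizontal distance between carrier and seat below 0.004 m and z of carrier in the frame of seat below 0.002 m and angle between the x axis of carrier and the x axis of ratchet_clamp, either way round below 0.07 rad and distance of lever_knob from where it was at the start of the episode between 0.0905 and 0.1035 m and angular speed of lever below 0.25 rad/s and contact force between the fingers and lever above 2 N); the arm keeps its last pose, push and grip.
It fails at once if the ring gauge was knocked away (distance of ring_gauge from where it was at the start of the episode above 0.03 m).
It fails at once if the plug gauge was knocked away (distance of plug_gauge from where it was at the start of the episode above 0.03 m).
It fails at once if the sleeve was knocked away (distance of sleeve_5 from where it was at the start of the episode above 0.03 m).
It also fails if it takes over 72 s, if anything falls off the work surface, if the arm or the gripper's body presses on something with over 40 N, if the wrist force passes 120 N, or if a joint passes its speed limit or range.

ROBOT

A 6-joint arm with a two-finger parallel gripper is mounted at the origin on a cart in front of the work surface, level with it; the furniture and walls round the work are solid. World frame = base frame: x ahead of the robot, y to its left, z up, the work surface at z = 0. Lengths are in m, angles in rad, forces in N, time in s.
With the tool pointing down it reaches from about 0.35 to 0.725 m from the base axis. Payload 4.3 kg.
Tool frame: the origin (TCP) lies midway between the tips of the shut fingers; the grasp point (between the pads) lies 19 mm behind it; z points along the fingers, y is the direction in which the jaws open and shut (so a half turn about z gives the same grasp; the last joint's range is limited). The gripper opens to 85 mm and grips with 20 to 120 N. Pads are 22 mm wide; open, the fingers measure 114 mm over their backs; the gripper's body (76 mm by 85 mm) begins 54 mm behind the grasp point. The pads swing forward as they close: fully open they stand 13 mm farther back than shut.
Start: joints at [-1.352, 0.377, 0.081, 1.274, 0, 1.46], TCP at [0.186, -0.544, 0.231] pointing down, gripper open.
Joint ranges: [-2.72, 2.72], [-0.84, 1.66], [-1.02, 1.22], [-1.77, 2.12], [-1.37, 1.28], [-3.14, 3.14]. Speed limits (rad/s): [2.57, 2.57, 3.14, 3.14, 3.14, 3.14].

INTERFACE

Orientations are given as a unit quaternion [x, y, z, w].
In Python, from workcell import r, read_camera, camera_model, job, spot_in gives the robot as it stands.
- The arm moves only by the tool play_rows, never from a script. Its argument "plan" is a list of rows, each a list of 4 numbers: the shift along the tool's x, y, z in mm, then the turn about the tool's z in degrees. In form: [[x, y, z, roll], ...]. A call has 1 to 8 rows; each row shifts and turns the pose as measured when the row begins, along the tool's axes as they then stand; what a row does not reach is not made up. A row lasts 1/8 s, in which the tool goes at most 62.5 mm and 10.7 degrees, less where a joint would pass 70% of its speed; a pose out of reach is approached as far as the arm can. A call is refused whole if a number of a shift passes 62.5 or a number of a turn 10.7, either way. A call with a gripper value outside its range is refused whole. "gripper" is the opening, from -1 (shut) to 1 (fully open), set as the call begins (left out, the last holds). The fingers move at their own pace and stop on an object; "grip_force" is the grip in N (left out, the last holds). Time passes only in rows, so rows that do not move let the fingers close. It gives the time, the measured TCP pose, the force and the opening at its end, in the units of the state.
- r.observe(): the state, without advancing time (a new reading comes with each control period).
- read_camera(name): name is "side" or "top" or "wrist"; returns (picture, depth): 400x640x3 uint8, blue, green, red; 400x640 float32, m along the optical axis (not along the pixel's ray), 0 where there is no reading.
- camera_model(name): a dict with "vertical_fov" (degrees; the focal length in pixels is half the picture's height over the tangent of half this angle, whatever the lens; pixels are square), "cx", "cy" (the principal point, pixels), "D" ([k1, k2, p1, p2, k3] as OpenCV has them; the pictures are not rectified), "T" (4x4, takes a point from camera to world coordinates). Camera axes: x right, y up, looking along -z (the intrinsics and any distortion apply to the point x, -y, -z); pixel columns grow to the right and rows downward; lengths in m; the calibration is good to about 2 mm. A picture is of the moment at which its call begins: read the wrist's pose just before it. camera_model takes no time and is no camera call; for the wrist camera it gives the pose at the moment of the call.
- job.job_done(): hands the job in, once; it reports no verdict.
Trained networks look in the newest picture that a camera, given by its name, has taken for a name from the list of things; names that differ only in an ending like _2 or _b are one class to them, and where a whole thing is asked for, a point or a joint stands for the part that bears it (a point fixed in the world has none). Each returns a list of dicts, best first, with "p" (0 to 1); they miss things now and then, are a little off and sometimes report something else, mostly with a low value. They report only what shows in the picture. A call takes as long as a camera call.
- spot_in(name, camera): "pixel" ([column, row] in pixels, amid what is visible of it).
The state is a dict: "t": time; "joint_positions": joint angles; "joint_velocities": joint speeds; "joint_efforts": joint torques, N m; "tool_pos": TCP position; "tcp_rot": TCP orientation; "contact_force": force on the tool from outside, world axes, zero at the start; "ft_torque": the same for the moment, N m; "finger_gap": finger opening in m.
Only numpy, scipy, OpenCV 4.12 (cv2) and the standard library are available. Lean on these libraries where they do the work, as an engineer would, in place of code of your own. Each camera call takes 0.05 s, during which the arm holds its last target. There are 200 camera calls.

## Working session

There is one attempt and no reset: what is moved stays moved. The work goes in short steps, Python scripts to look and compute and a tool call to move; the robot and the scene stay as the last step left them, time stands still between calls to the robot, and variables do not carry over. Pictures are saved under pics/ and viewed, about 8 in all and at most 12, crops included, and the job is handed in when it is done.

Besides the shell and the picture viewer there is one more tool, called by a JSON object that holds its "op" and its "data", one argument or row to a line. play_rows: Moves the arm, as the interface text tells. Its arguments: {"type":"object","properties":{"plan":{"type":"array"},"gripper":{"type":"number"},"grip_force":{"type":"number"}},"required":["plan"]}

```bash
mkdir -p pics; cat > h.py <<'E'
import numpy as np, cv2
from workcell import r, read_camera, camera_model, job, spot_in
from scipy.spatial.transform import Rotation as R
def intr(m,h=400):
    f=h/2/np.tan(np.radians(m["vertical_fov"])/2)
    return np.array([[f,0,m["cx"]],[0,f,m["cy"]],[0,0,1]]),np.array(m["D"],float)
def cloud(d,m):
    K,D=intr(m); v,u=np.mgrid[:400,:640]
    p=cv2.undistortPoints(np.stack([u,v],-1).reshape(-1,1,2).astype(np.float32),K,D).reshape(400,640,2)
    P=np.stack([p[...,0]*d,-p[...,1]*d,-d,np.ones_like(d)],-1)
    W=(P@np.array(m["T"]).T)[...,:3]; W[d<=0]=np.nan
    return W
def proj(pts,m):
    K,D=intr(m); T=np.linalg.inv(np.array(m["T"]))
    p=np.c_[pts,np.ones(len(pts))]@T.T; p=p[:,:3]*[1,-1,-1]
    return cv2.projectPoints(p,np.zeros(3),np.zeros(3),K,D)[0].reshape(-1,2)
def ray(px,m,z):
    K,D=intr(m); p=cv2.undistortPoints(np.array(px,np.float32).reshape(-1,1,2),K,D).reshape(-1,2)
    T=np.array(m["T"]); d=np.c_[p[:,0],-p[:,1],-np.ones(len(p))]@T[:3,:3].T
    o=T[:3,3]; s=(z-o[2])/d[:,2]
    return o+d*s[:,None]
E
python3 - <<'E'
from h import *
for c in["top","side"]:
    m=camera_model(c); im,d=read_camera(c); cv2.imwrite(f"pics/{c}0.png",im); W=cloud(d,m); np.savez(f"/tmp/{c}0.npz",im=im,d=d,W=W,T=m["T"])
    print(c,m["vertical_fov"],m["D"],np.round(m["T"],3).tolist())
    for n in["carrier","ratchet_clamp","lever_knob","lever","ring_gauge","plug_gauge","sleeve_5"]:
        print(n,[(np.round(s["pixel"]).tolist(),round(s["p"],2),np.round(W[int(s["pixel"][1]),int(s["pixel"][0])],3).tolist()) for s in spot_in(n,c)[:2]])
print(r.observe())
E
```

```text
top 50.64857496158501 [0.02177258 0.         0.         0.         0.        ] [[0.105, 0.973, -0.208, 0.355], [-0.994, 0.104, -0.018, -0.1], [0.004, 0.208, 0.978, 0.891], [0.0, 0.0, 0.0, 1.0]]
carrier [([437.0, 257.0], 0.82, [0.455, -0.307, 0.045])]
ratchet_clamp [([322.0, 246.0], 0.84, [0.455, -0.074, 0.022]), ([297.0, 243.0], 0.34, [0.453, -0.024, 0.048])]
lever_knob [([298.0, 241.0], 0.82, [0.457, -0.028, 0.051])]
lever [([300.0, 244.0], 0.6, [0.453, -0.03, 0.05])]
ring_gauge [([453.0, 191.0], 0.65, [0.605, -0.339, 0.013])]
plug_gauge [([225.0, 251.0], 0.69, [0.426, 0.125, 0.015])]
sleeve_5 [([220.0, 203.0], 0.39, [0.525, 0.148, 0.02])]
side 54.647103324063444 [-0.02581388  0.          0.          0.          0.        ] [[0.867, -0.306, 0.394, 0.841], [0.499, 0.493, -0.713, -0.707], [0.024, 0.814, 0.58, 0.564], [0.0, 0.0, 0.0, 1.0]]
carrier [([237.0, 271.0], 0.95, [0.474, -0.334, 0.027])]
ratchet_clamp [([299.0, 211.0], 0.69, [0.472, -0.11, 0.02])]
lever_knob [([313.0, 187.0], 0.97, [0.463, -0.031, 0.04]), ([300.0, 209.0], 0.46, [0.468, -0.104, 0.02])]
lever [([310.0, 183.0], 0.
[... 203 characters left out ...]
't': 0.8, 'joint_positions': array([-1.35227665e+00,  3.77281777e-01,  8.10305550e-02,  1.27442884e+00,
        1.76812238e-05,  1.46051532e+00]), 'joint_velocities': array([-0.000504  ,  0.00022185, -0.00106689, -0.00176069, -0.00013622,
        0.00159709]), 'joint_efforts': array([ 1.02743492e-03, -4.63458967e+01,  2.70141506e+01, -2.28737281e-04,
       -3.21587731e-04, -6.67288305e-06]), 'tool_pos': array([ 0.18570214, -0.54422901,  0.23135164]), 'tcp_rot': array([9.86516671e-01, 1.63660789e-01, 1.19722626e-05, 5.75698660e-05]), 'contact_force': array([-0.50375923,  0.32384332,  0.08580739]), 'ft_torque': array([ 0.05048377, -0.04386203,  0.04665167]), 'finger_gap': 0.08556992097230906}
```

View pics/top0.png

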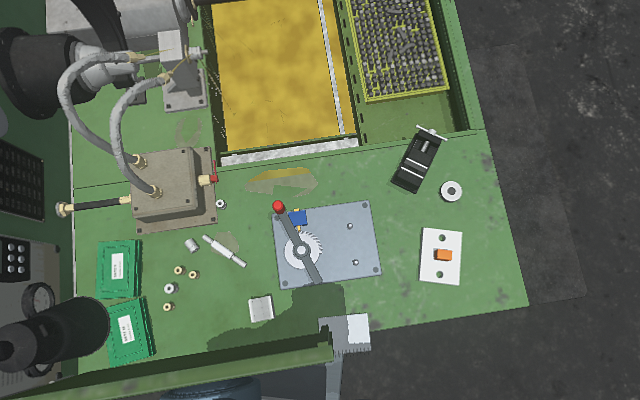

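View pics/side0.png

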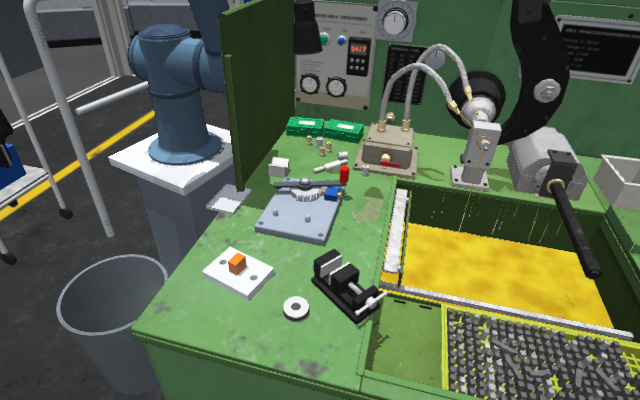

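The top view shows the station with its dowels near (350,226) and (355,262), the hinge at (301,250) and the knob at (278,206). The carrier is at (441,256), the ring gauge at (452,191), and the plug gauge and sleeve sit left of the station. The side view agrees.

```bash
python3 - <<'E'
from h import *
z=np.load("/tmp/top0.npz"); W=z["W"]; im=z["im"]; m=camera_model("top")
def box(mask,zz):
    n,l,s,c=cv2.connectedComponentsWithStats(mask.astype(np.uint8)); k=1+np.argmax(s[1:,4]); 
    px=np.argwhere(l==k)[:,::-1]; P=ray(px,m,zz); 
    (cx,cy),(w,h),a=cv2.minAreaRect((P[:,:2]*1000).astype(np.float32)); return np.round([cx,cy,w,h,a],1), np.round(np.median(W[l==k],0)*1000,1)
Z=W[...,2]; roi=np.zeros(Z.shape,bool); roi[195:300,262:392]=1; roi2=np.zeros_like(roi); roi2[215:300,405:480]=1
print("bed",box(roi&(Z>.012)&(Z<.1),.02))
print("carrier",box(roi2&(Z>.009),.016))
hsv=cv2.cvtColor(im,cv2.COLOR_BGR2HSV)
print("rib",box(roi2&(hsv[...,1]>150)&(hsv[...,0]<20)&(hsv[...,2]>150),.046))
red=roi&(hsv[...,1]>150)&((hsv[...,0]<8)|(hsv[...,0]>172)); red[230:]=0
print("knob",box(red,.0895), W[red][:,2].max())
print("table z",np.nanmedian(Z[290:310,430:480]), "bed z",np.nanmedian(Z[235:255,360:366]))
c=cv2.resize(im[190:300,265:475],None,fx=3.8,fy=3.8,interpolation=cv2.INTER_CUBIC); cv2.imwrite("pics/crop1.png",c)
E
```

```text
bed (array([474.5, -78.5, 185.7, 209.1,  14.5]), array([460.1, -80. ,  21.2]))
carrier (array([ 462.4, -319.4,   81.5,  110.2,   89. ]), array([ 459.6, -317.8,   16.7]))
rib (array([ 461.6, -320.1,   18. ,   27.9,    3. ]), array([nan, nan, nan]))
knob (array([517. ,  17.3,  18.2,  19.2,  52.4]), array([517.3,  17.2,  89.5])) 0.09269694049815347
table z 0.0007070251886762691 bed z 0.020490417547696427
```

View pics/crop1.png

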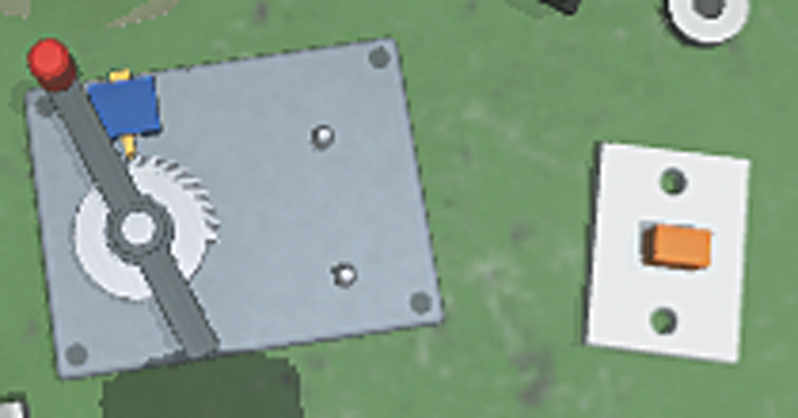

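```bash
python3 - <<'E'
from h import *
m=camera_model("top")
f=lambda c,z: ray((np.array(c,float)+.5)/3.8-.5+[265,190],m,z)*1000
d=f([[322,134],[345,271]],.033); h=f([[673,181],[663,320]],.016); hg=f([[138,229]],.05); k=f([[48,55]],.0895)
b=f([[27,92],[394,38],[441,321],[62,378]],.02)
print("dow",d,"hole",h,"hinge",hg,"knob",k,"bed",b,sep="\n")
an=lambda v:np.degrees(np.arctan2(v[1],v[0]))
print("seat",d.mean(0),an(d[0]-d[1]),np.linalg.norm(d[0]-d[1]))
print("carr",h.mean(0),an(h[0]-h[1]),np.linalg.norm(h[0]-h[1]))
print("bed yaw",an(b[0]-b[3]),an(b[1]-b[2]),an(b[1]-b[0])+90,an(b[2]-b[3])+90,"ctr",b.mean(0))
y=np.radians(an(b[0]-b[3])/2+an(b[1]-b[2])/2);c,s=np.cos(y),np.sin(y)
print("seat from bed",b.mean(0)[:2]+np.array([[c,-s],[s,c]])@[-10,-55], "hinge from bed",b.mean(0)[:2]+np.array([[c,-s],[s,c]])@[-10,50])
print("lever",an(k[0]-hg[0]),np.linalg.norm((k-hg)[0,:2]))
E
```

```text
dow
[[ 503.11043237 -127.17296021   33.        ]
 [ 430.99064146 -146.39674461   33.        ]]
hole
[[ 500.49830272 -321.5272369    16.        ]
 [ 424.59248995 -319.90996085   16.        ]]
hinge
[[439.82479251 -35.65701438  50.        ]]
knob
[[519.21887461  17.60566319  89.5       ]]
bed
[[ 511.48726604   36.58460128   20.        ]
 [ 563.47177303 -162.23041771   20.        ]
 [ 411.06009303 -200.73228421   20.        ]
 [ 359.98145715   -2.72739294   20.        ]]
seat [ 467.05053692 -136.78485241   33.        ] 14.925364778168912 74.63791347423118
carr [ 462.54539633 -320.71859887   16.        ] -1.220579439718544 75.9230399464136
bed yaw 14.546045652793419 14.177309296679267 14.653172416134254 14.465030640811761 ctr [461.50014731 -82.2763734   20.        ]
seat from bed [ 465.45496398 -138.0380038 ] hinge from bed [439.41055496 -36.31932921]
lever 33.856260801066284 95.60508927184456
```

```bash
python3 - <<'E'
from h import *
for c in["side","top"]:
    W=np.load(f"/tmp/{c}0.npz")["W"]
    for u,v in([(240,20),(292,5),(240,175),(296,120),(232,100),(270,90)] if c=="side" else [(330,340),(200,362),(60,385),(325,352),(250,360),(350,330)]): print(c,u,v,np.round(W[v,u],3))
    P=W[(W[...,0]>.1)&(W[...,0]<.7)&(abs(W[...,1])<.6)&(W[...,2]>.1)]
    H,xe,ye=np.histogram2d(P[:,0],P[:,1],bins=[12,12],range=[[.1,.7],[-.6,.6]])
    Z=np.zeros((12,12)); i=((P[:,0]-.1)/.05).astype(int).clip(0,11); j=((P[:,1]+.6)/.1).astype(int).clip(0,11); np.maximum.at(Z,(i,j),P[:,2]); print((Z*100).astype(int))
E
```

```text
side 240 20 [ 0.267 -0.018  0.389]
side 292 5 [0.173 0.333 0.364]
side 240 175 [ 0.301 -0.105  0.057]
side 296 120 [0.219 0.28  0.033]
side 232 100 [ 0.3   -0.105  0.247]
side 270 90 [0.229 0.131 0.182]
[[ 0  0  0  0  0 32 32  0  0  0  0  0]
 [27 33  0  0  0 42 20  0 39 38  0  0]
 [ 0  0  0  0  0 42 41 40 39 37 37  0]
 [ 0  0  0  0 42 42 42 29 39 37 38  0]
 [ 0  0  0  0 42 41  0  0 35 28 38  0]
 [ 0  0  0  0  0  0  0  0  0 28 38  0]
 [ 0  0  0  0  0  0  0  0  0 36 39  0]
 [ 0  0  0  0  0  0  0  0  0 36 39  0]
 [ 0  0  0  0  0  0  0  0 26  0 39  0]
 [ 0  0  0  0  0  0  0  0 28 31 40  0]
 [ 0  0  0  0  0  0  0  0 30 32 40 40]
 [ 0  0  0  0  0  0  0  0 31 31 21 40]]
top 330 340 [ 0.291 -0.109  0.21 ]
top 200 362 [0.239 0.084 0.209]
top 60 385 [0.183 0.292 0.196]
top 325 352 [ 0.298 -0.102  0.422]
top 250 360 [ 0.282 -0.025  0.42 ]
top 350 330 [ 0.295 -0.15   0.009]
[[ 0  0  0  0  0  0  0  0  0  0  0  0]
 [ 0  0  0  0  0  0  0  0 26 27  0  0]
 [ 0  0  0  0  0 30 42 42 42  0  0  0]
 [ 0  0  0  0 42 42 42 28 42 20 20  0]
 [ 0  0  0  0 42 42  0  0 35 24 22  0]
 [ 0  0  0  0  0  0  0  0  0 24 24  0]
 [ 0  0  0  0  0  0  0  0  0  0 20  0]
 [ 0  0  0  0  0  0  0  0  0  0 20  0]
 [ 0  0  0  0  0  0  0  0 27  0 20  0]
 [ 0  0  0  0  0  0  0  0 29 32 23  0]
 [ 0  0  0  0  0  0  0  0 31 32 23 20]
 [ 0  0  0  0  0  0  0  0 31 31 21 22]]
```

{"op": "play_rows", "data": {
  "plan": [
    [42,-15,0,0],
    [42,-15,0,0],
    [42,-15,0,0],
    [42,-15,0,0],
    [42,-15,0,0],
    [42,-15,0,0],
    [42,-15,0,0],
    [40,-15,0,0]
  ],
  "gripper": 1
}}

```text
t: 1.8
tool_pos: [0.47, -0.32, 0.2316]
tcp_rot: [0.987, 0.16, 0.001, 0.002]
contact_force: [-0.2, -0.1, -0.1]
finger_gap: 0.0855
```

{"op": "play_rows", "data": {
  "plan": [
    [0,0,0,-10],
    [0,0,0,-10],
    [0,0,0,-10],
    [0,0,0,-10],
    [0,0,0,-10],
    [0,0,0,-10],
    [0,0,0,-10],
    [0,0,0,0]
  ]
}}

```text
t: 2.8
tool_pos: [0.4733, -0.3167, 0.2315]
tcp_rot: [0.701, 0.714, -0.0, 0.002]
contact_force: [0.9, 0.2, -0.3]
finger_gap: 0.0851
```

```bash
cat >> h.py <<'E'
def st():
    o=r.observe(); q=o["tcp_rot"]; M=R.from_quat(q).as_matrix()
    print("t",round(o["t"],2),"tcp",np.round(np.array(o["tool_pos"])*1000,1),"psi",round(np.degrees(np.arctan2(M[1,0],M[0,0])),2),"tilt",np.round(M[:2,2]*57.3,2),"F",np.round(o["contact_force"],1),"gap",round(o["finger_gap"]*1000,1),"j",np.round(o["joint_positions"],2))
    return o,M
def move(tgt,psi):  # total tool-axis shift (mm) and roll (deg) to reach tgt
    o,M=st(); p=np.degrees(np.arctan2(M[1,0],M[0,0]))
    print("shift",np.round(M.T@(np.array(tgt)-np.array(o["tool_pos"])*1000),1),"roll",round((p-psi+180)%360-180,2))
E
python3 - <<'E'
from h import *
o,M=st(); m=camera_model("wrist"); im,d=read_camera("wrist"); cv2.imwrite("pics/w1.png",im)
np.savez("/tmp/w1.npz",im=im,d=d,T=m["T"]); print(np.round(m["T"],3).tolist(),m["vertical_fov"],m["D"])
prof={}
for c in["side","top"]:
    mm=camera_model(c); i2,d2=read_camera(c); W=cloud(d2,mm); W0=np.load(f"/tmp/{c}0.npz")["W"]; d0=np.load(f"/tmp/{c}0.npz")["d"]
    cv2.imwrite(f"pics/{c}1.png",i2)
    ch=(abs(d2-d0)>.02)&(d2>0)&(d2<np.where(d0>0,d0,9)); P=W[ch]; rad=np.hypot(P[:,0],P[:,1]); 
    for a in np.arange(.05,.7,.04):
        s=P[(rad>a)&(rad<a+.04)]
        if len(s)>5: print(c,round(a,2),len(s),np.round(np.percentile(s[:,2],[1,10,90]),3))
E
```

```text
t 2.8 tcp [ 473.3 -316.7  231.5] psi 91.05 tilt [ 0.14 -0.18] F [ 0.9  0.2 -0.3] gap 85.1 j [-0.7   0.36  0.06  1.26 -0.    0.85]
[[1.0, -0.016, -0.008, 0.472], [0.017, 0.955, 0.297, -0.241], [0.003, -0.297, 0.955, 0.375], [0.0, 0.0, 0.0, 1.0]] 70.99012112491975 [-0.00373553  0.          0.          0.          0.        ]
side 0.05 410 [0.127 0.219 0.314]
side 0.09 323 [-0.223  0.229  0.289]
side 0.13 16 [-0.424 -0.283 -0.002]
side 0.17 11 [-0.448 -0.445  0.406]
side 0.21 30 [-0.618 -0.501  0.409]
side 0.25 21 [-0.459  0.036  0.367]
side 0.29 9 [-0.699 -0.604  0.178]
side 0.33 21 [-0.825 -0.692  0.361]
side 0.37 21 [-0.84  -0.749  0.298]
side 0.41 28 [-0.831 -0.616  0.056]
side 0.45 23 [-0.861 -0.367  0.231]
side 0.49 589 [-0.     0.277  0.345]
side 0.53 970 [0.014 0.256 0.405]
side 0.57 7058 [0.299 0.334 0.475]
side 0.61 1227 [-0.001  0.261  0.344]
side 0.65 58 [-0.861 -0.382  0.278]
side 0.69 47 [-0.855 -0.141  0.331]
top 0.13 6 [-0.746 -0.62  -0.114]
top 0.21 11 [-0.865 -0.859  0.255]
top 0.25 31 [-0.864 -0.002  0.422]
top 0.29 1208 [0.002 0.706 0.725]
top 0.33 4815 [0.698 0.711 0.741]
top 0.37 18819 [0.701 0.718 0.748]
top 0.41 10672 [0.694 0.71  0.741]
top 0.45 3762 [0.674 0.696 0.726]
top 0.49 2894 [0.023 0.311 0.704]
top 0.53 5045 [0.282 0.37  0.656]
top 0.57 1298 [0.002 0.294 0.583]
top 0.61 529 [-0.001  0.293  0.35 ]
top 0.65 28 [-0.028 -0.026  0.185]
top 0.69 28 [-0.111 -0.008  0.109]
```

View pics/w1.png

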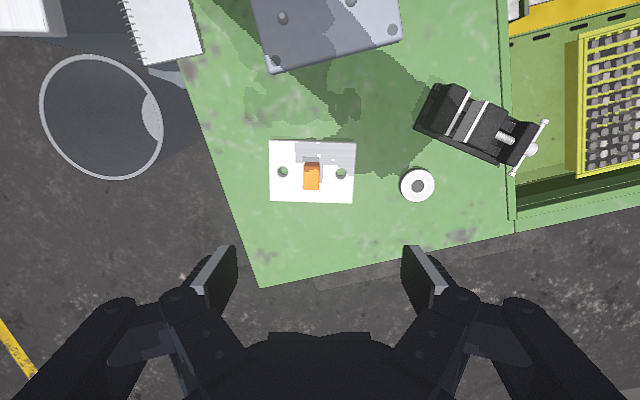

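View pics/side1.png

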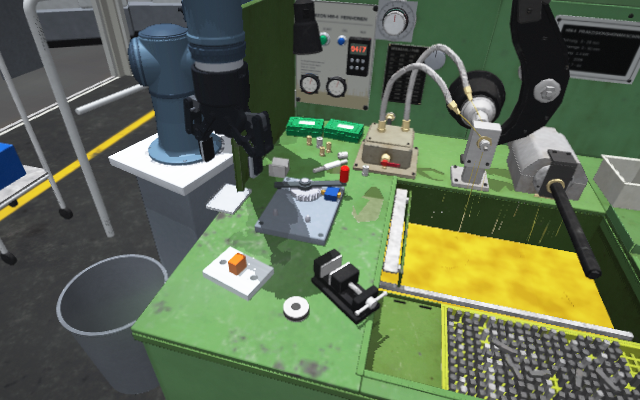

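The wrist view shows the carrier with holes at (283,172) and (341,174) and its rib near (312,176). The arm is well clear, and its forearm is high.

```bash
python3 - <<'E'
from h import *
z=np.load("/tmp/w1.npz"); im=z["im"]; m=camera_model("wrist"); g=cv2.cvtColor(im,cv2.COLOR_BGR2GRAY)
C=[]
for u,v in[(283,172),(341,174)]:
    w=g[v-9:v+10,u-9:u+10].astype(float); k=np.clip(np.percentile(w,85)*.8-w,0,None); yy,xx=np.mgrid[-9:10,-9:10]
    C.append([u+(k*xx).sum()/k.sum(),v+(k*yy).sum()/k.sum()])
h=ray(C,m,.012)*1000; print(C,h, h.mean(0),np.linalg.norm(h[0]-h[1]))
hsv=cv2.cvtColor(im,cv2.COLOR_BGR2HSV); o=(hsv[...,1]>150)&(hsv[...,0]<20)&(hsv[...,2]>120); o[:150]=0;o[200:]=0;o[:,:280]=0;o[:,345:]=0
ys,xs=np.where(o); print(xs.min(),xs.max(),ys.min(),ys.max())
W=cloud(z["d"],m); P=W[o]; t=P[P[:,2]>.042]; print("ribtop",np.percentile(t,[1,50,99],axis=0)*1000)
q=W[135:210,262:362]; q=q[(q[...,2]>.01)&(q[...,2]<.022)]; print("plate z",np.median(q[:,2]),cv2.minAreaRect((q[:,:2]*1000).astype(np.float32)))
move([463,-320.5,130],88.8)
E
```

```text
[[np.float64(281.75865972379444), np.float64(171.8535204890197)], [np.float64(340.51465028355386), np.float64(173.99362003780718)]] [[ 425.27623949 -322.0793416    12.        ]
 [ 502.92199176 -323.71944576   12.        ]] [ 464.09911563 -322.89939368   12.        ] 77.66307222716316
304 318 167 188
ribtop [[ 456.21340846 -334.1593229    45.06856249]
 [ 466.00364889 -325.31713962   46.48550524]
 [ 473.26909999 -307.93843529   47.80119642]]
plate z 0.016754510511692078 ((464.0632629394531, -321.51446533203125), (80.5140609741211, 109.99689483642578), 88.98051452636719)
t 2.95 tcp [ 473.2 -316.7  231.5] psi 91.02 tilt [ 0.14 -0.19] F [-0.  -0.1  0.1] gap 85.6 j [-0.7   0.36  0.06  1.26 -0.    0.85]
shift [ -3.3 -10.6 101.5] roll 2.22
```

{"op": "play_rows", "data": {
  "plan": [
    [-4,-10,30,2.2],
    [0,0,35,0],
    [0,0,35,0],
    [0,0,35,0],
    [0,0,30,0],
    [0,0,0,0]
  ]
}}

```text
t: 3.7
tool_pos: [0.4648, -0.3229, 0.0635]
tcp_rot: [0.719, 0.695, -0.0, 0.004]
contact_force: [-0.6, -0.5, 0.5]
finger_gap: 0.0854
```

```bash
python3 -c "
from h import *
move([463.5,-321,20],88.8)"
```

```text
t 3.7 tcp [ 464.8 -322.9   63.5] psi 88.13 tilt [ 0.32 -0.34] F [-0.6 -0.5  0.5] gap 85.4 j [-0.72  0.46 -0.25  0.85 -0.    0.88]
shift [ 2.1 -1.6 43.5] roll -0.67
```

{"op": "play_rows", "data": {
  "plan": [
    [2,-1.6,20,-0.7],
    [0,0,18,0],
    [0,0,5,0],
    [0,0,0,0]
  ]
}}

```text
t: 4.2
tool_pos: [0.4671, -0.3241, 0.0254]
tcp_rot: [0.715, 0.699, 0.0, 0.008]
contact_force: [-0.5, -0.3, 0.8]
finger_gap: 0.0854
```

{"op": "play_rows", "data": {
  "plan": [
    [0,0,0,0],
    [0,0,0,0],
    [0,0,0,0],
    [0,0,0,0],
    [0,0,0,0],
    [0,0,0,0]
  ],
  "gripper": -1,
  "grip_force": 50
}}

```text
t: 4.95
tool_pos: [0.4685, -0.3256, 0.0285]
tcp_rot: [0.715, 0.699, 0.0, 0.011]
contact_force: [-0.3, -0.0, -0.2]
finger_gap: 0.0189
```

```bash
python3 -c "
from h import *
st()"
```

```text
t 4.95 tcp [ 468.5 -325.6   28.5] psi 88.63 tilt [ 0.85 -0.85] F [-0.3 -0.  -0.2] gap 18.9 j [-0.72  0.49 -0.3   0.76 -0.    0.88]
```

{"op": "play_rows", "data": {
  "plan": [
    [0,0,-20,0],
    [0,0,-35,0],
    [0,0,-35,0],
    [0,0,-20,0]
  ]
}}

```text
t: 5.45
tool_pos: [0.4634, -0.3205, 0.1358]
tcp_rot: [0.715, 0.699, 0.0, 0.004]
contact_force: [0.5, -0.2, -3.5]
finger_gap: 0.0189
```

```bash
python3 - <<'E'
from h import *
o,M=st(); print(o["joint_positions"][:4], o["tool_pos"])
J=np.array([[.37728,.08103],[.36,.06],[.46,-.25],[.49,-.30],o["joint_positions"][1:3]])
X=np.array([[.1857,-.5442,.2314],[.4733,-.3167,.2315],[.4648,-.3229,.0635],[.4685,-.3256,.0285],o["tool_pos"]])
rho=np.sqrt(X[:,0]**2+X[:,1]**2-.063**2); a=J[:,0]-J[:,1]
n=len(J); A=np.r_[np.c_[np.ones(n),np.zeros(n),np.sin(J[:,0]),np.cos(a)],np.c_[np.zeros(n),np.ones(n),np.cos(J[:,0]),-np.sin(a)]]
s,res,_,_=np.linalg.lstsq(A,np.r_[rho,X[:,2]],rcond=None); print(s,res, A@s-np.r_[rho,X[:,2]])
m=camera_model("wrist"); im,d=read_camera("wrist"); cv2.imwrite("pics/w2.png",im); np.savez("/tmp/w2.npz",im=im,d=d,T=m["T"])
E
```

```text
t 5.45 tcp [ 463.4 -320.5  135.8] psi 88.63 tilt [ 0.36 -0.33] F [ 0.5 -0.2 -3.5] gap 18.9 j [-0.72  0.39 -0.15  1.02 -0.    0.88]
[-0.71751836  0.39127672 -0.15017374  1.02084743] [ 0.46344773 -0.32052113  0.13580413]
[-0.0905406  -0.42379266  0.82190969  0.38341412] [0.0001522] [ 0.00740734 -0.00070182  0.00267513 -0.00090814 -0.00847251 -0.00302004
  0.00062338 -0.0007407   0.00054579  0.00259157]
```

View pics/w2.png

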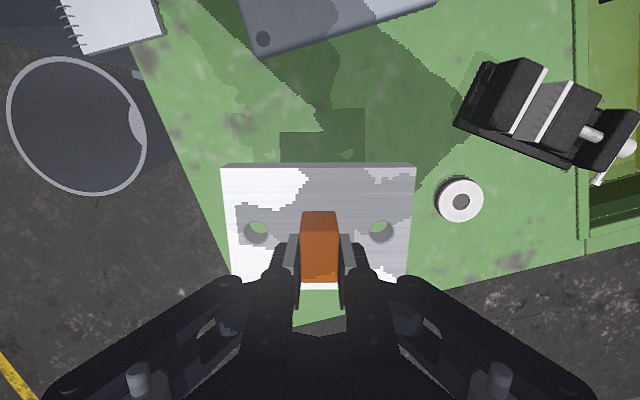

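```bash
python3 - <<'E'
from h import *
z=np.load("/tmp/w2.npz"); im=z["im"]; m=camera_model("wrist"); W=cloud(z["d"],m)
cv2.imwrite("pics/crop2.png",cv2.resize(im[155:300,205:425],None,fx=3.6,fy=3.6,interpolation=cv2.INTER_CUBIC))
q=W[150:310,200:430].reshape(-1,3); q=q[(q[:,2]>.112)&(q[:,2]<.132)&(q[:,0]>.40)&(q[:,0]<.53)]
print(len(q),np.median(q[:,2]),np.percentile(q[:,2],[5,95]),cv2.minAreaRect((q[:,:2]*1000).astype(np.float32)))
c,_,_,_=np.linalg.lstsq(np.c_[q[:,:2]-q[:,:2].mean(0),np.ones(len(q))],q[:,2],rcond=None); print("slope deg",c[:2]*57.3,c[2])
E
```

```text
16468 0.12647913995940901 [0.12043397 0.12754922] ((464.2675476074219, -317.444091796875), (81.41349792480469, 111.23506927490234), 88.79423522949219)
slope deg [-0.0269766  -0.50115975] 0.12594444414736075
```

View pics/crop2.png

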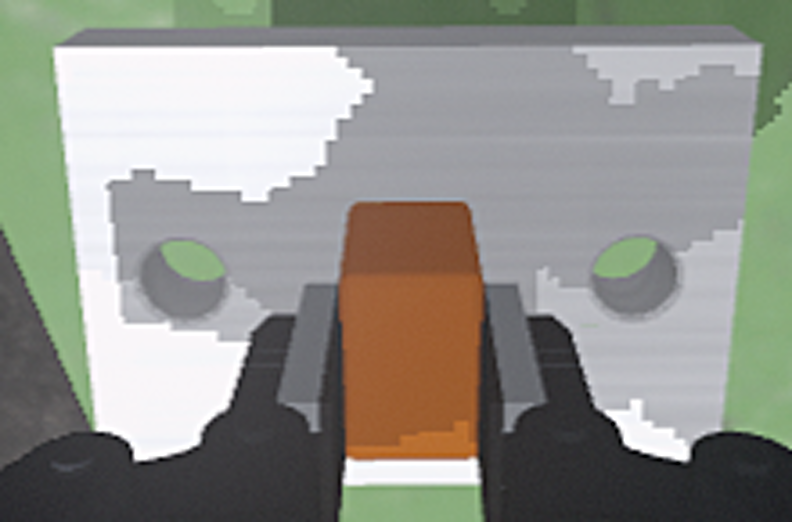

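```bash
python3 - <<'E'
from h import *
m=camera_model("wrist"); o,M=st()
for z in(.124,.1255):
    h=ray((np.array([[184,279],[636,278.]])+.5)/3.6-.5+[205,155],m,z)*1000; c=h.mean(0)
    print(h,c,np.linalg.norm(h[1]-h[0]),"yaw",np.degrees(np.arctan2(*(h[1]-h[0])[1::-1])), "tool offset",M.T@(c-np.array(o["tool_pos"])*1000))
move([464,-137,200],90-1.2)
E
```

```text
t 5.5 tcp [ 464.3 -321.2  138. ] psi 88.64 tilt [ 0.48 -0.44] F [ 0.4 -0.7 -1.1] gap 19.2 j [-0.72  0.39 -0.15  1.02 -0.    0.88]
[[ 426.22714495 -316.88531347  124.        ]
 [ 503.02635634 -318.93321309  124.        ]] [ 464.62675065 -317.90926328  124.        ] 76.82651081228462 yaw -1.527466284988721 tool offset [ 3.40834087  0.14251727 13.98179642]
[[ 426.59873048 -316.19663542  125.5       ]
 [ 502.66341409 -318.22494839  125.5       ]] [ 464.63107229 -317.2107919   125.5       ] 76.09172193350578 yaw -1.5274662849887335 tool offset [ 4.09551282  0.14323364 12.47658044]
t 5.5 tcp [ 464.3 -321.2  138. ] psi 88.64 tilt [ 0.48 -0.44] F [ 0.4 -0.7 -1.1] gap 19.2 j [-0.72  0.39 -0.15  1.02 -0.    0.88]
shift [183.7  -4.1 -63.4] roll -0.16
```

{"op": "play_rows", "data": {
  "plan": [
    [17,8,-3,-8],
    [17,8,-3,-8],
    [15,6,0,0],
    [15,6,0,0],
    [0,0,0,0]
  ]
}}

```text
t: 6.12
tool_pos: [0.4808, -0.2507, 0.1398]
tcp_rot: [0.61, 0.792, -0.0, 0.003]
contact_force: [-0.4, -0.2, -3.2]
finger_gap: 0.019
```

```bash
python3 - <<'E'
from h import *
o,M=st(); m=camera_model("wrist"); im,d=read_camera("wrist"); o2,_=st(); cv2.imwrite("pics/w3.png",im); np.savez("/tmp/w3.npz",im=im,d=d,T=m["T"])
W=cloud(d,m); print(m["T"][:3,3])
p=proj(np.array([[.5035,-.127,.034],[.430,-.147,.034]]),m); print("pred dowel px",p)
E
```

```text
t 6.12 tcp [ 480.8 -250.7  139.8] psi 104.81 tilt [ 0.23 -0.23] F [-0.4 -0.2 -3.2] gap 19.0 j [-0.6   0.35 -0.2   1.01 -0.    0.72]
t 6.17 tcp [ 480.9 -251.4  139.9] psi 104.78 tilt [ 0.24 -0.27] F [ 0.3  0.4 -2.8] gap 19.2 j [-0.6   0.35 -0.2   1.01 -0.    0.71]
[ 0.46125929 -0.1773532   0.28278451]
pred dowel px [[384.21455989  58.43599532]
 [289.886974    59.21213538]]
```

View pics/w3.png

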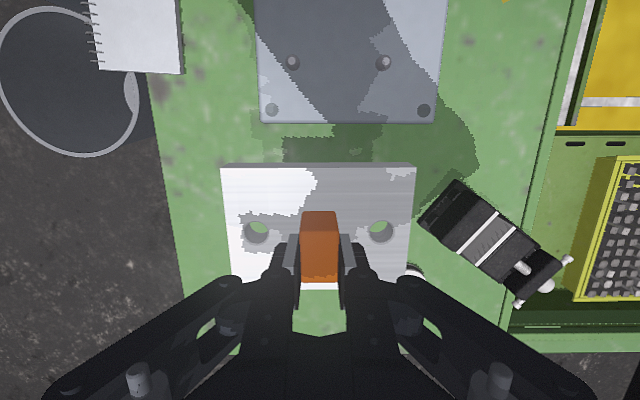

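The dowel tips show near (292,61) and (382,62), with the carrier held level and its holes at (257,232) and (381,231).

```bash
python3 - <<'E'
from h import *
z=np.load("/tmp/w3.npz"); im=z["im"]; m=camera_model("wrist"); m["T"]=z["T"]; g=cv2.cvtColor(im,cv2.COLOR_BGR2GRAY)
for u,v in[(292,61),(382,62)]: print(g[v-10:v+12,u-11:u+12])
E
```

```text
[[108 108 109 108 106 109 108 106 107 106 106 106 106 107 106 105 108 106
  107 106 105 107 107]
 [107 108 106 107 108 106 107 107 107 107 107 106 107 108 108 106 108 108
  106 104 106 106 106]
 [106 107 108 106 107 107 106 108 107 108 106 107 107 107 109 107 106 105
  108 105 106 105 107]
 [107 105 108 106 107 106 108 109 105 104 102  96  97 103 108 109 108 106
  106 108 106 109 108]
 [107 107 109 108 108 109 105 101 101 102 104 103 100  99  97 101 107 106
  106 108 107 107 106]
 [107 107 107 107 107 105 100  97 101 103 110 106 100 102  98  96 103 108
  108 106 107 108 106]
 [108 107 107 108 109 101  97  99 115 138 146 146 133 111 100  98  96 105
  110 106 107 106 106]
 [109 106 107 107 107 100  96 114 136 140 141 142 144 132 109  97  96  97
  105 108 107 108 108]
 [106 106 107 106  99  94  94 129 142 139 137 139 143 137 113  98  99  95
  103 105 107 106 106]
 [107 106 108 109 101  96 104 134 139 137 137 138 139 145 116  92  95  92
   96 106 108 105 106]
 [105 108 107 108  97  92  93 132 142 139 137 138 138 143 115  95  96  94
   96 104 108 107 106]
 [104 105 105 109  96  90  90 125
[... 2469 characters left out ...]
 91 121 129 128 127]
 [105 105 107 108  98  85  82  85  85  87  87  87  86  84 100 102  99  92
  111 128 129 127 127]
 [105 105 106 108 109  98  84  82  83  85  85  86  84  84  95  98  94 112
  128 130 129 127 125]
 [106 106 107 106 107 109  91  83  81  80  79  92  97  97  92 106 116 127
  129 128 128 129 126]
 [105 107 107 107 107 107 109  91  84  88  88  89  88 103 104 126 131 129
  126 127 128 129 127]
 [106 106 106 106 108 108 107 103 129 125 110 116 129 131 130 128 127 128
  128 128 128 128 126]
 [108 106 107 107 106 107 104 126 131 131 131 131 130 129 127 127 127 127
  128 127 127 127 128]
 [106 106 107 106 107 104 104 127 131 129 130 129 128 128 129 128 128 127
  128 128 128 127 128]]
```

```bash
python3 - <<'E'
from h import *
m=camera_model("wrist"); m["T"]=np.load("/tmp/w3.npz")["T"]
d=ray([[291.5,60.5],[385.7,60.9]],m,.034)*1000; print(d,d.mean(0),np.linalg.norm(d[1]-d[0]),np.degrees(np.arctan2(*(d[1]-d[0])[1::-1])))
h=ray((np.array([[184,279],[636,278.]])+.5)/3.6-.5+[205,155],m,.1398-.011)*1000; print(h.mean(0),np.linalg.norm(h[1]-h[0]),np.degrees(np.arctan2(*(h[1]-h[0])[1::-1])))
z=np.load("/tmp/w3.npz"); W=cloud(z["d"],m); print("bed z",np.nanmedian(W[70:90,300:370,2]),"plate z",np.nanmedian(W[180:200,250:380,2]),"tilt y", [np.nanmedian(W[v:v+5,250:290,2]) for v in(170,185,200,260)])
o,M=st(); c=h.mean(0); print("off tool",M.T@(c-np.array(o["tool_pos"])*1000))
E
```

```text
[[ 431.47390779 -147.59231126   34.        ]
 [ 505.24709609 -128.41603026   34.        ]] [ 468.36050194 -138.00417076   34.        ] 76.22475361822377 14.57076213928198
[ 479.76438114 -246.14865418  128.8       ] 75.34173462371683 14.797503373467274
bed z 0.02077219215758111 plate z 0.12849888691830003 tilt y [np.float64(0.12881894579085473), np.float64(0.12865974867903363), np.float64(0.12859143191593722), np.float64(0.16505561980982603)]
t 6.17 tcp [ 480.9 -251.4  139.9] psi 104.78 tilt [ 0.24 -0.27] F [ 0.3  0.4 -2.8] gap 19.2 j [-0.6   0.35 -0.2   1.01 -0.    0.71]
off tool [ 5.47101837  0.24522168 11.06120745]
```

```bash
python3 -c "
from h import *
move([469.4,-142.7,120],104.6)"
```

```text
t 6.17 tcp [ 480.9 -251.4  139.9] psi 104.78 tilt [ 0.24 -0.27] F [ 0.3  0.4 -2.8] gap 19.2 j [-0.6   0.35 -0.2   1.01 -0.    0.71]
shift [108.2  16.6  19.3] roll 0.18
```

{"op": "play_rows", "data": {
  "plan": [
    [22,3.5,0,0],
    [22,3.5,2,0],
    [22,3.5,2,0],
    [22,3.5,2,0],
    [18,2.5,0,0]
  ]
}}

```text
t: 6.8
tool_pos: [0.4685, -0.1396, 0.1326]
tcp_rot: [0.612, 0.791, -0.0, 0.003]
contact_force: [-0.6, -1.0, -3.7]
finger_gap: 0.0185
```

```bash
python3 - <<'E'
from h import *
m=camera_model("side"); i2,d2=read_camera("side"); W=cloud(d2,m); cv2.imwrite("pics/s2.png",cv2.resize(i2[:260,150:450],None,fx=2.3,fy=2.3))
move([469.4,-142.7,70],104.6)
m=camera_model("top"); i2,d2=read_camera("top"); W=cloud(d2,m)
for a in np.arange(.1,.55,.04):
    rad=np.hypot(W[...,0],W[...,1]); s=W[(rad>a)&(rad<a+.04)&(W[...,2]>.44)]
    if len(s)>30: print(round(a,2),len(s),np.round(np.percentile(s[:,2],[5,50,95]),3))
E
```

```text
t 6.85 tcp [ 467.9 -137.3  132.5] psi 104.66 tilt [ 0.2  -0.11] F [-0.7  3.5 -2.2] gap 18.5 j [-0.42  0.25 -0.36  0.96 -0.    0.9 ]
shift [-5.4 -0.  62.5] roll 0.06
0.3 11244 [0.682 0.701 0.709]
0.34 15103 [0.664 0.686 0.698]
0.38 9873 [0.64  0.665 0.678]
0.42 8763 [0.635 0.643 0.655]
0.46 7458 [0.613 0.628 0.64 ]
0.5 2568 [0.608 0.62  0.628]
```

View pics/s2.png

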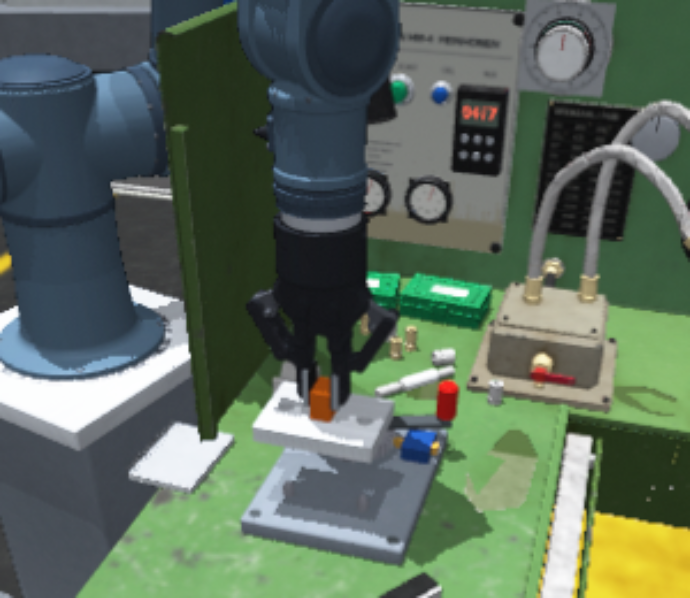

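{"op": "play_rows", "data": {
  "plan": [
    [-5,0,18,0],
    [0,0,20,0],
    [0,0,17,0],
    [0,0,0,0]
  ]
}}

```text
t: 7.4
tool_pos: [0.4715, -0.1454, 0.0778]
tcp_rot: [0.611, 0.792, -0.001, 0.005]
contact_force: [-0.7, -0.1, -3.7]
finger_gap: 0.0187
```

```bash
python3 - <<'E'
from h import *
move([469.4,-142.7,50],104.6)
m=camera_model("wrist"); im,d=read_camera("wrist"); cv2.imwrite("pics/w4.png",cv2.resize(im[120:300,200:440],None,fx=3.3,fy=3.3))
W=cloud(d,m); print("plate top z",np.nanmedian(W[180:200,250:380,2]))
E
```

```text
t 7.4 tcp [ 471.5 -145.4   77.8] psi 104.66 tilt [ 0.42 -0.45] F [-0.7 -0.1 -3.7] gap 18.7 j [-0.43  0.31 -0.43  0.82 -0.    0.89]
shift [ 3.4 -1.5 27.8] roll 0.06
plate top z 0.06635260310984104
```

View pics/w4.png

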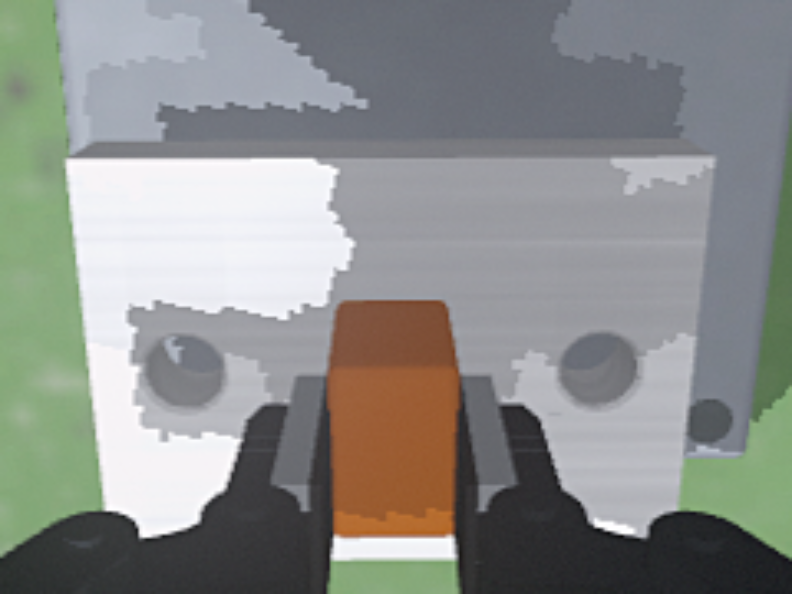

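The carrier's underside is about 50 mm up, over the seat. The holes are at (185,370) and (598,370) in the crop.

{"op": "play_rows", "data": {
  "plan": [
    [3.4,-1.5,6,0],
    [0,0,5,0],
    [0,0,0,0]
  ]
}}

```text
t: 7.82
tool_pos: [0.4714, -0.1435, 0.0687]
tcp_rot: [0.611, 0.791, -0.0, 0.008]
contact_force: [-0.1, 0.2, -2.4]
finger_gap: 0.0188
```

```bash
python3 - <<'E'
from h import *
move([469.4,-142.7,50],104.6)
E
```

```text
t 7.83 tcp [ 471.4 -143.5   68.7] psi 104.64 tilt [ 0.69 -0.58] F [-0.1  0.2 -2.4] gap 18.8 j [-0.42  0.32 -0.45  0.79 -0.    0.89]
shift [ 1.5 -1.9 18.7] roll 0.04
```

{"op": "play_rows", "data": {
  "plan": [
    [1.6,-2.4,5,0],
    [0.3,-0.4,5,0],
    [0.3,-0.4,5,0]
  ]
}}

```text
t: 8.2
tool_pos: [0.4684, -0.1426, 0.0535]
tcp_rot: [0.611, 0.791, -0.0, 0.009]
contact_force: [-0.3, -1.2, -3.7]
finger_gap: 0.0188
```

```bash
python3 - <<'E'
from h import *
move([469.1,-142.4,46],104.6)
E
```

```text
t 8.2 tcp [ 468.4 -142.6   53.5] psi 104.65 tilt [ 0.77 -0.63] F [-0.3 -1.2 -3.7] gap 18.8 j [-0.42  0.33 -0.48  0.74 -0.    0.89]
shift [0.1 0.7 7.5] roll 0.05
```

{"op": "play_rows", "data": {
  "plan": [
    [0.2,0.3,4,0],
    [0.2,0,4,0],
    [0.2,0,3,0]
  ]
}}

```text
t: 8.57
tool_pos: [0.4686, -0.1423, 0.0483]
tcp_rot: [0.611, 0.791, -0.001, 0.01]
contact_force: [-9.5, 3.8, 27.7]
finger_gap: 0.0192
```

```bash
python3 - <<'E'
from h import *
move([469.1,-142.4,46],104.6)
E
```

```text
t 8.57 tcp [ 468.6 -142.3   48.3] psi 104.65 tilt [ 0.84 -0.74] F [-9.5  3.8 27.7] gap 19.2 j [-0.42  0.34 -0.49  0.73 -0.01  0.89]
shift [-0.2  0.4  2.3] roll 0.05
```

{"op": "play_rows", "data": {
  "plan": [
    [0,0,-1,0],
    [0,0,0,0],
    [0,0,0,0],
    [0,0,0,0],
    [0,0,0,0]
  ],
  "gripper": 1
}}

```text
t: 9.2
tool_pos: [0.4704, -0.1431, 0.0504]
tcp_rot: [0.611, 0.791, -0.0, 0.012]
contact_force: [-0.8, -0.4, 0.1]
finger_gap: 0.0853
```

{"op": "play_rows", "data": {
  "plan": [
    [0,0,-20,0],
    [0,0,-30,0],
    [0,0,-30,0],
    [0,0,-25,0],
    [0,0,0,0]
  ]
}}

```text
t: 9.82
tool_pos: [0.4674, -0.141, 0.1565]
tcp_rot: [0.611, 0.791, -0.001, 0.01]
contact_force: [-1.0, -1.4, -0.6]
finger_gap: 0.0855
```

```bash
python3 - <<'E'
from h import *
o,M=st(); m=camera_model("wrist"); im,d=read_camera("wrist"); cv2.imwrite("pics/w5.png",im); np.savez("/tmp/w5.npz",im=im,d=d,T=m["T"])
W=cloud(d,m); q=W.reshape(-1,3); s=q[(abs(q[:,0]-.468)<.09)&(abs(q[:,1]+.138)<.08)&(q[:,2]>.029)&(q[:,2]<.043)]
print(len(s),np.percentile(s[:,2],[5,50,95]),cv2.minAreaRect((s[:,:2]*1000).astype(np.float32)))
c,_,_,_=np.linalg.lstsq(np.c_[s[:,:2]-s[:,:2].mean(0),np.ones(len(s))],s[:,2],rcond=None); print("slope deg",c[:2]*57.3,c[2])
print("bed z",[np.nanmedian(q[(abs(q[:,0]-x)<.006)&(abs(q[:,1]-y)<.006),2]) for x,y in((.54,-.12),(.50,-.05),(.415,-.18))])
E
```

```text
t 9.82 tcp [ 467.4 -141.   156.5] psi 104.65 tilt [ 0.84 -0.73] F [-1.  -1.4 -0.6] gap 85.5 j [-0.42  0.23 -0.33  1.   -0.01  0.9 ]
9139 [0.03494198 0.03665131 0.03783684] ((460.98870849609375, -115.65247344970703), (111.28123474121094, 128.14532470703125), 14.622695922851562)
slope deg [ 0.09271874 -0.39444939] 0.0364947571726745
bed z [np.float64(0.020884268106532378), np.float64(0.020802451652578102), np.float64(0.020872560118919414)]
```

View pics/w5.png

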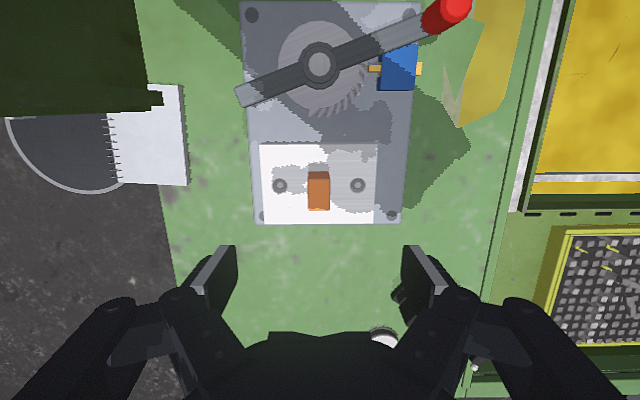

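Seated: the plate top is 15.7 mm above the bed, and both dowels show in the holes at (280,185) and (358,185). Next is the knob.

```bash
python3 - <<'E'
from h import *
move([520.7,16.3,156],33.8)
E
```

```text
t 9.88 tcp [ 466.5 -140.7  155.2] psi 104.65 tilt [ 0.72 -0.68] F [-0.3 -0.  -0.9] gap 85.6 j [-0.42  0.23 -0.33  1.   -0.01  0.9 ]
shift [138.1  92.1  -2. ] roll 70.85
```

{"op": "play_rows", "data": {
  "plan": [
    [27,18,0,0],
    [27,18,0,0],
    [27,18,0,0],
    [27,18,0,0],
    [27,18,0,0],
    [0,0,0,10],
    [0,0,0,10],
    [0,0,0,10]
  ]
}}

```text
t: 10.88
tool_pos: [0.5134, 0.0187, 0.1394]
tcp_rot: [0.8, 0.599, -0.006, 0.001]
contact_force: [-0.5, 0.1, 0.5]
finger_gap: 0.0856
```

{"op": "play_rows", "data": {
  "plan": [
    [0,0,0,10],
    [0,0,0,10],
    [0,0,0,10],
    [0,0,0,10],
    [0,0,0,0]
  ]
}}

```text
t: 11.5
tool_pos: [0.5074, 0.0193, 0.1299]
tcp_rot: [0.96, 0.279, -0.012, 0.0]
contact_force: [0.0, -0.2, -0.5]
finger_gap: 0.0857
```

```bash
python3 - <<'E'
from h import *
move([520.7,16.3,100],33.8); m=camera_model("wrist"); im,d=read_camera("wrist"); 
hsv=cv2.cvtColor(im,cv2.COLOR_BGR2HSV); W=cloud(d,m); s=W[...,2]
red=(hsv[...,1]>150)&((hsv[...,0]<8)|(hsv[...,0]>172))&(np.hypot(W[...,0]-.52,W[...,1]-.016)<.05)
top=red&(s>.085); print(red.sum(),top.sum(),np.percentile(W[top],[2,50,98],axis=0)*1000 if top.any() else 0)
if top.any():
    (c,rad)=cv2.minEnclosingCircle((W[top][:,:2]*1000).astype(np.float32)); print(c,rad)
cv2.imwrite("pics/w6.png",im)
E
```

```text
t 11.5 tcp [507.4  19.3 129.9] psi 32.41 tilt [-1.35 -0.44] F [ 0.  -0.2 -0.5] gap 85.7 j [-0.08  0.32 -0.28  1.   -0.01  2.5 ]
shift [10.3  9.8 29.6] roll -1.39
936 649 [[512.29241448   9.07002986  85.91318081]
 [521.54108855  18.64465138  89.67153861]
 [529.71077785  27.59881275  91.3300035 ]]
(520.3104858398438, 18.13343048095703) 10.502532958984375
```

{"op": "play_rows", "data": {
  "plan": [
    [6,6,6,-1.3],
    [6,6,8,0],
    [0,0,0,0]
  ]
}}

```text
t: 11.92
tool_pos: [0.5244, 0.0154, 0.1132]
tcp_rot: [0.956, 0.293, -0.013, -0.0]
contact_force: [-0.3, -0.6, 0.6]
finger_gap: 0.0854
```

```bash
python3 - <<'E'
from h import *
move([519.8,18,55],33.8); m=camera_model("wrist"); im,d=read_camera("wrist"); 
hsv=cv2.cvtColor(im,cv2.COLOR_BGR2HSV); W=cloud(d,m); s=W[...,2]
top=(hsv[...,1]>150)&((hsv[...,0]<8)|(hsv[...,0]>172))&(np.hypot(W[...,0]-.52,W[...,1]-.016)<.05)&(s>.085)
print(cv2.minEnclosingCircle((W[top][:,:2]*1000).astype(np.float32)))
cv2.imwrite("pics/w6.png",im)
E
```

```text
t 11.93 tcp [524.4  15.4 113.2] psi 34.07 tilt [-1.44 -0.44] F [-0.3 -0.6  0.6] gap 85.4 j [-0.09  0.36 -0.25  0.98 -0.01  2.46]
shift [-0.9 -4.3 58.3] roll 0.27
((520.3595581054688, 17.775550842285156), 10.819122314453125)
```

View pics/w6.png

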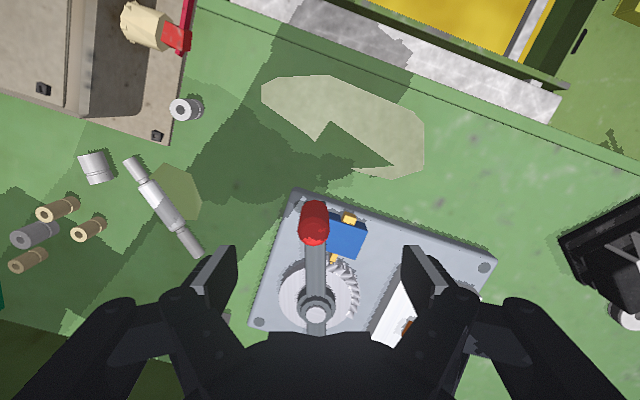

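The knob is centred between the open fingers at (314,222), and the bar points straight along the tool's x.

{"op": "play_rows", "data": {
  "plan": [
    [-0.5,-4.3,20,0],
    [0,0,20,0],
    [0,0,14,0],
    [0,0,0,0]
  ]
}}

```text
t: 12.48
tool_pos: [0.521, 0.0184, 0.0591]
tcp_rot: [0.956, 0.293, -0.012, 0.0]
contact_force: [0.4, -0.2, -0.5]
finger_gap: 0.0854
```

```bash
python3 - <<'E'
from h import *
move([519.8,17.6,55],33.8)
E
```

```text
t 12.47 tcp [521.   18.4  59.1] psi 34.13 tilt [-1.32 -0.44] F [ 0.4 -0.2 -0.5] gap 85.4 j [-0.08  0.41 -0.34  0.84 -0.01  2.47]
shift [-1.3  0.   4.1] roll 0.33
```

{"op": "play_rows", "data": {
  "plan": [
    [-1,0,3,0],
    [0,0,0,0],
    [0,0,0,0],
    [0,0,0,0],
    [0,0,0,0]
  ],
  "gripper": -1,
  "grip_force": 40
}}

```text
t: 13.1
tool_pos: [0.5217, 0.0174, 0.058]
tcp_rot: [0.956, 0.293, -0.011, 0.001]
contact_force: [1.2, 0.3, -3.8]
finger_gap: 0.0207
```

```bash
cat >> h.py <<'E'
HG=np.array([441.5,-36.2])
def lev():
    o,M=st(); g=np.array(o["tool_pos"])*1000-19*M[:,2]; v=g[:2]-HG; a=np.degrees(np.arctan2(v[1],v[0]))
    F=np.array(o["contact_force"]); u=v/np.linalg.norm(v); print("grasp",np.round(g,1),"ang",round(a,2),"rad",round(np.linalg.norm(v),1),"Frad",round(F[:2]@u,1),"Ftan(resist -)",round(F[:2]@[-u[1],u[0]],1))
    return o,M,g,a
def nxt(a,psi,rad=None,step=1):
    pass
E
python3 - <<'E'
from h import *
lev()
E
```

```text
t 13.1 tcp [521.7  17.4  58. ] psi 34.1 tilt [-1.12 -0.48] F [ 1.2  0.3 -3.8] gap 20.7 j [-0.08  0.41 -0.35  0.83 -0.01  2.46]
grasp [522.1  17.5  77. ] ang 33.69 rad 96.8 Frad 1.1 Ftan(resist -) -0.4
```

{"op": "play_rows", "data": {
  "plan": [
    [-0.2,-6.6,0,-4]
  ]
}}

```text
t: 13.22
tool_pos: [0.5184, 0.0219, 0.058]
tcp_rot: [0.945, 0.326, -0.01, 0.002]
contact_force: [2.9, -3.5, -3.1]
finger_gap: 0.0206
```

{"op": "play_rows", "data": {
  "plan": [
    [-0.2,-6.6,0,-4]
  ]
}}

```text
t: 13.35
tool_pos: [0.5141, 0.0273, 0.0579]
tcp_rot: [0.933, 0.36, -0.01, 0.001]
contact_force: [-0.4, 1.9, 0.7]
finger_gap: 0.0209
```

{"op": "play_rows", "data": {
  "plan": [
    [-0.2,-6.6,0,-4]
  ]
}}

```text
t: 13.48
tool_pos: [0.5096, 0.0321, 0.058]
tcp_rot: [0.92, 0.393, -0.01, 0.001]
contact_force: [0.8, -1.6, -0.5]
finger_gap: 0.0205
```

```bash
python3 - <<'E'
from h import *
lev()
E
```

```text
t 13.47 tcp [509.6  32.1  58. ] psi 46.24 tilt [-1.06 -0.52] F [ 0.8 -1.6 -0.5] gap 20.5 j [-0.06  0.39 -0.38  0.82 -0.01  2.28]
grasp [509.9  32.2  77. ] ang 45.01 rad 96.8 Frad -0.6 Ftan(resist -) -1.7
```

{"op": "play_rows", "data": {
  "plan": [
    [-0.2,-6.6,0,-4]
  ]
}}

```text
t: 13.6
tool_pos: [0.5048, 0.0365, 0.0581]
tcp_rot: [0.905, 0.425, -0.01, 0.0]
contact_force: [0.9, 0.2, -5.2]
finger_gap: 0.0206
```

{"op": "play_rows", "data": {
  "plan": [
    [-0.2,-6.6,0,-4]
  ]
}}

```text
t: 13.72
tool_pos: [0.5002, 0.0406, 0.0581]
tcp_rot: [0.889, 0.457, -0.01, 0.0]
contact_force: [1.2, -0.2, -6.3]
finger_gap: 0.0205
```

{"op": "play_rows", "data": {
  "plan": [
    [-0.2,-6.6,0,-4]
  ]
}}

```text
t: 13.85
tool_pos: [0.4953, 0.0441, 0.058]
tcp_rot: [0.873, 0.488, -0.009, 0.001]
contact_force: [0.8, -0.5, -2.9]
finger_gap: 0.0211
```

{"op": "play_rows", "data": {
  "plan": [
    [-0.2,-6.6,0,-4]
  ]
}}

```text
t: 13.98
tool_pos: [0.49, 0.0474, 0.0581]
tcp_rot: [0.855, 0.519, -0.009, 0.001]
contact_force: [0.3, 0.9, -1.0]
finger_gap: 0.0206
```

{"op": "play_rows", "data": {
  "plan": [
    [-0.2,-6.6,0,-4]
  ]
}}

```text
t: 14.1
tool_pos: [0.4848, 0.0503, 0.0581]
tcp_rot: [0.836, 0.549, -0.008, 0.001]
contact_force: [4.5, -0.8, -4.3]
finger_gap: 0.0206
```

{"op": "play_rows", "data": {
  "plan": [
    [-0.2,-6.6,0,-4]
  ]
}}

```text
t: 14.22
tool_pos: [0.4795, 0.0526, 0.0581]
tcp_rot: [0.815, 0.579, -0.008, 0.001]
contact_force: [1.3, 0.0, -4.4]
finger_gap: 0.0209
```

```bash
python3 - <<'E'
from h import *
o,M,g,a=lev(); c=np.linalg.norm(g[:2]-[522.1,17.5]); print("chord",c,2*np.degrees(np.arcsin(c/190)))
E
```

```text
t 14.22 tcp [479.5  52.6  58.1] psi 70.74 tilt [-0.64 -0.61] F [ 1.3  0.  -4.4] gap 20.9 j [-0.02  0.33 -0.46  0.79 -0.01  1.89]
grasp [479.7  52.8  77.1] ang 66.78 rad 96.9 Frad 0.5 Ftan(resist -) -1.2
chord 55.20352130810457 33.781156294242685
```

{"op": "play_rows", "data": {
  "plan": [
    [-0.2,-6.6,0,-3.3]
  ]
}}

```text
t: 14.35
tool_pos: [0.474, 0.0548, 0.0581]
tcp_rot: [0.798, 0.603, -0.007, 0.001]
contact_force: [2.2, 1.1, -6.0]
finger_gap: 0.0208
```

{"op": "play_rows", "data": {
  "plan": [
    [-0.2,-6.6,0,-3.3]
  ]
}}

```text
t: 14.48
tool_pos: [0.4687, 0.0565, 0.0582]
tcp_rot: [0.78, 0.626, -0.006, 0.002]
contact_force: [3.1, -0.1, -8.9]
finger_gap: 0.0208
```

{"op": "play_rows", "data": {
  "plan": [
    [-0.2,-6.6,0,-3.3]
  ]
}}

```text
t: 14.6
tool_pos: [0.4625, 0.0582, 0.058]
tcp_rot: [0.761, 0.649, -0.005, 0.001]
contact_force: [0.7, 1.2, -2.1]
finger_gap: 0.0206
```

```bash
python3 - <<'E'
from h import *
o,M,g,a=lev(); c=np.linalg.norm(g[:2]-[522.1,17.5]); print("chord",c,2*np.degrees(np.arcsin(c/190)))
P=np.array([[521.7,17.4],[518.4,21.9],[514.1,27.3],[509.6,32.1],[504.8,36.5],[500.2,40.6],[495.3,44.1],[490,47.4],[484.8,50.3],[479.5,52.6],g[:2]])
P[:-1,0]+=.3;P[:-1,1]+=.15
s=np.linalg.lstsq(np.c_[2*P,np.ones(len(P))],(P**2).sum(1),rcond=None)[0]; print("circle",s[:2],np.sqrt(s[2]+s[:2]@s[:2]))
E
```

```text
t 14.6 tcp [462.5  58.2  58. ] psi 80.91 tilt [-0.36 -0.52] F [ 0.7  1.2 -2.1] gap 20.6 j [-0.    0.3  -0.51  0.77 -0.01  1.72]
grasp [462.6  58.4  77. ] ang 77.39 rad 96.9 Frad 1.3 Ftan(resist -) -0.4
chord 72.13581873414046 44.62552072211583
circle [441.96141167 -35.07498935] 95.70311238192973
```

{"op": "play_rows", "data": {
  "plan": [
    [-0.1,-5,0,-2.8]
  ]
}}

```text
t: 14.72
tool_pos: [0.4581, 0.059, 0.058]
tcp_rot: [0.744, 0.668, -0.005, 0.002]
contact_force: [1.8, 0.6, -2.3]
finger_gap: 0.0206
```

{"op": "play_rows", "data": {
  "plan": [
    [-0.1,-5,0,-2.8]
  ]
}}

```text
t: 14.85
tool_pos: [0.4535, 0.0597, 0.0581]
tcp_rot: [0.727, 0.686, -0.004, 0.002]
contact_force: [1.4, 1.5, -0.6]
finger_gap: 0.0204
```

{"op": "play_rows", "data": {
  "plan": [
    [-0.1,-5,0,-2.8]
  ]
}}

```text
t: 14.98
tool_pos: [0.4487, 0.0602, 0.0581]
tcp_rot: [0.71, 0.704, -0.004, 0.001]
contact_force: [0.3, 1.7, -2.2]
finger_gap: 0.0205
```

{"op": "play_rows", "data": {
  "plan": [
    [-0.1,-4,0,-2.2]
  ]
}}

```text
t: 15.1
tool_pos: [0.445, 0.0604, 0.0581]
tcp_rot: [0.696, 0.718, -0.003, 0.001]
contact_force: [1.8, 1.3, -4.7]
finger_gap: 0.0207
```

```bash
python3 - <<'E'
from h import *
o,M,g,a=lev(); c=np.linalg.norm(g[:2]-[522.1,17.5]); print("chord",c,2*np.degrees(np.arcsin(c/190)))
E
```

```text
t 15.1 tcp [445.   60.4  58.1] psi 91.78 tilt [-0.16 -0.39] F [ 1.8  1.3 -4.7] gap 20.7 j [-0.    0.27 -0.56  0.75 -0.01  1.54]
grasp [445.1  60.5  77.1] ang 87.9 rad 96.8 Frad 1.3 Ftan(resist -) -1.7
chord 88.25669847553394 55.35689215499019
```

Now small steps to feel the fifth drop.

{"op": "play_rows", "data": {
  "plan": [
    [0,-2.2,0,-1.2]
  ]
}}

```text
t: 15.22
tool_pos: [0.4424, 0.0605, 0.058]
tcp_rot: [0.688, 0.725, -0.003, 0.001]
contact_force: [-1.2, 1.5, -1.6]
finger_gap: 0.0207
```

{"op": "play_rows", "data": {
  "plan": [
    [0,-2.2,0,-1.2]
  ]
}}

```text
t: 15.35
tool_pos: [0.4397, 0.0605, 0.058]
tcp_rot: [0.68, 0.733, -0.004, 0.001]
contact_force: [-0.3, 1.2, 0.1]
finger_gap: 0.0204
```

{"op": "play_rows", "data": {
  "plan": [
    [0,-2.2,0,-1.2]
  ]
}}

```text
t: 15.48
tool_pos: [0.4381, 0.0604, 0.0581]
tcp_rot: [0.672, 0.741, -0.003, 0.001]
contact_force: [1.2, 1.3, -3.8]
finger_gap: 0.021
```

```bash
python3 - <<'E'
from h import *
o,M,g,a=lev(); c=np.linalg.norm(g[:2]-[522.1,17.5]); print("chord",c,2*np.degrees(np.arcsin(c/190)))
m=camera_model("top"); im,d=read_camera("top"); hsv=cv2.cvtColor(im,cv2.COLOR_BGR2HSV)
cv2.imwrite("pics/top9.png",cv2.resize(im[160:310,220:420],None,fx=4,fy=4,interpolation=cv2.INTER_CUBIC))
o,M,g,a=lev()
E
```

```text
t 15.47 tcp [438.1  60.4  58.1] psi 95.55 tilt [-0.15 -0.35] F [ 1.2  1.3 -3.8] gap 21.0 j [-0.    0.26 -0.57  0.74 -0.01  1.47]
grasp [438.1  60.6  77.1] ang 92.0 rad 96.8 Frad 1.2 Ftan(resist -) -1.2
chord 94.37943880973533 59.56830006359647
t 15.53 tcp [437.5  60.5  58. ] psi 95.58 tilt [-0.2  -0.34] F [-0.3  1.9 -0.5] gap 20.5 j [-0.    0.26 -0.57  0.74 -0.01  1.47]
grasp [437.6  60.6  77. ] ang 92.34 rad 96.9 Frad 2.0 Ftan(resist -) 0.2
```

{"op": "play_rows", "data": {
  "plan": [
    [0,-1.8,0,-0.8]
  ]
}}

```text
t: 15.65
tool_pos: [0.436, 0.0604, 0.0581]
tcp_rot: [0.666, 0.746, -0.003, 0.001]
contact_force: [1.8, 0.5, -4.3]
finger_gap: 0.0204
```

```bash
python3 - <<'E'
from h import *
for i in range(4):
    if i: read_camera("top")
    o,M,g,a=lev(); c=np.linalg.norm(g[:2]-[522.1,17.5]); print("chord",c,2*np.degrees(np.arcsin(c/190)))
E
```

```text
t 15.65 tcp [436.   60.4  58.1] psi 96.44 tilt [-0.16 -0.33] F [ 1.8  0.5 -4.3] gap 20.4 j [-0.    0.25 -0.58  0.74 -0.01  1.46]
grasp [436.1  60.5  77.1] ang 93.21 rad 96.8 Frad 0.4 Ftan(resist -) -1.8
chord 96.16197227948948 60.810878616842494
t 15.7 tcp [435.7  60.4  58.1] psi 96.47 tilt [-0.18 -0.33] F [ 1.5  2.3 -2.2] gap 20.9 j [-0.    0.25 -0.58  0.74 -0.01  1.46]
grasp [435.7  60.5  77. ] ang 93.4 rad 96.9 Frad 2.2 Ftan(resist -) -1.7
chord 96.46120345839215 61.02024029595965
t 15.75 tcp [435.7  60.4  58.1] psi 96.42 tilt [-0.19 -0.33] F [ 0.9  1.6 -3.6] gap 20.4 j [-0.    0.25 -0.58  0.74 -0.01  1.46]
grasp [435.8  60.5  77.1] ang 93.37 rad 96.8 Frad 1.5 Ftan(resist -) -1.0
chord 96.39984691773918 60.97729290820352
t 15.8 tcp [435.8  60.4  58.1] psi 96.4 tilt [-0.19 -0.33] F [ 1.4  1.2 -3.6] gap 20.6 j [-0.    0.25 -0.58  0.74 -0.01  1.46]
grasp [435.9  60.5  77.1] ang 93.34 rad 96.9 Frad 1.1 Ftan(resist -) -1.4
chord 96.36273478836017 60.95132034223365
```

```bash
python3 - <<'E'
from h import *
H=np.array([439.7,-36.0])
def f(W):
    P=W.reshape(-1,3)*1000; v=P[:,:2]-H; r_=np.hypot(*v.T); s=(P[:,2]>42)&(P[:,2]<54)&(r_>25)&(r_<66); v=v[s]; a=np.degrees(np.arctan2(v[:,1],v[:,0]))%360
    h,_=np.histogram(a,36,(0,360)); print([(i*10,n) for i,n in enumerate(h) if n>15]); return a
for c in("top","side"):
    m=camera_model(c); im,d=read_camera(c); a0=f(np.load(f"/tmp/{c}0.npz")["W"]); W=cloud(d,m); a1=f(W)
    print(c,"start",np.median(a0[(a0>190)&(a0<240)]),"now",np.median(a1[(a1>250)&(a1<300)]))
    q=W.reshape(-1,3); s=q[(np.hypot(q[:,0]-.467,q[:,1]+.137)<.04)&(q[:,2]>.03)&(q[:,2]<.042)]; print("plate",len(s),np.percentile(s[:,2],[5,50,95]) if len(s) else 0)
lev()
E
```

```text
[(20, np.int64(53)), (30, np.int64(80)), (40, np.int64(42)), (200, np.int64(53)), (210, np.int64(81)), (220, np.int64(48))]
[(80, np.int64(61)), (90, np.int64(83)), (100, np.int64(35)), (260, np.int64(62)), (270, np.int64(83)), (280, np.int64(39))]
top start 214.82782077683027 now 272.92060034109124
plate 983 [0.0339265  0.03660063 0.03903579]
[(20, np.int64(41)), (30, np.int64(26)), (210, np.int64(34)), (220, np.int64(38))]
[(80, np.int64(28)), (90, np.int64(24)), (270, np.int64(34)), (280, np.int64(34))]
side start 222.31046531708674 now 279.08097905655154
plate 482 [0.03283516 0.03475477 0.03733862]
t 15.9 tcp [435.8  60.4  58.1] psi 96.39 tilt [-0.19 -0.33] F [ 2.   1.5 -2.7] gap 20.3 j [-0.    0.25 -0.58  0.74 -0.01  1.46]
grasp [435.9  60.5  77.1] ang 93.31 rad 96.8 Frad 1.4 Ftan(resist -) -2.1
```

```bash
python3 - <<'E'
from h import *
H=np.array([439.7,-36.0])
def f(W,lo):
    P=W.reshape(-1,3)*1000; v=P[:,:2]-H; r_=np.hypot(*v.T); a=np.degrees(np.arctan2(v[:,1],v[:,0]))%180
    s=(P[:,2]>41)&(P[:,2]<56)&(r_>22)&(r_<70)&(abs(a-lo)<35); q=v[s]; 
    for _ in range(3):
        c=q.mean(0); e=np.linalg.svd(q-c,full_matrices=False)[2][0]; n=np.array([-e[1],e[0]]); q=q[abs((q-c)@n)<12]
    return np.degrees(np.arctan2(e[1],e[0]))%180,len(q)
for c in("top","side"):
    m=camera_model(c); d=[read_camera(c)[1] for _ in range(2)]
    print(c,f(np.load(f"/tmp/{c}0.npz")["W"],34),[f(cloud(x,m),94) for x in d])
lev()
E
```

```text
top (np.float64(34.571609729740004), 440) [(np.float64(93.00500949773829), 445), (np.float64(92.97105765305126), 444)]
side (np.float64(34.61747962842003), 218) [(np.float64(92.95078618108201), 186), (np.float64(92.74389561403652), 182)]
t 16.1 tcp [435.8  60.4  58.1] psi 96.39 tilt [-0.19 -0.33] F [ 1.3  1.8 -0.8] gap 20.8 j [-0.    0.25 -0.58  0.74 -0.01  1.46]
grasp [435.9  60.5  77.1] ang 93.32 rad 96.9 Frad 1.7 Ftan(resist -) -1.4
```

{"op": "play_rows", "data": {
  "plan": [
    [0,-2.8,0,-1.4]
  ]
}}

```text
t: 16.23
tool_pos: [0.4335, 0.0602, 0.0581]
tcp_rot: [0.657, 0.754, -0.003, 0.001]
contact_force: [4.0, 0.8, -5.0]
finger_gap: 0.0203
```

```bash
cat > f.py <<'E'
from h import *
H=np.array([439.7,-36.0])
def f(W,lo):
    P=W.reshape(-1,3)*1000; v=P[:,:2]-H; r_=np.hypot(*v.T); a=np.degrees(np.arctan2(v[:,1],v[:,0]))%180
    s=(P[:,2]>41)&(P[:,2]<56)&(r_>22)&(r_<70)&(abs(a-lo)<35); q=v[s]; 
    for _ in range(3):
        c=q.mean(0); e=np.linalg.svd(q-c,full_matrices=False)[2][0]; n=np.array([-e[1],e[0]]); q=q[abs((q-c)@n)<12]
    return np.degrees(np.arctan2(e[1],e[0]))%180,len(q)
lev()
for c in("top","side"):
    m=camera_model(c); d=[read_camera(c)[1] for _ in range(3)]
    print(c,f(np.load(f"/tmp/{c}0.npz")["W"],34),[f(cloud(x,m),94)[0] for x in d])
o,M,g,a=lev(); c=np.linalg.norm(g[:2]-[522.1,17.5]); print("chord",c,2*np.degrees(np.arcsin(c/190)))
E
python3 f.py
```

```text
t 16.23 tcp [433.5  60.2  58.1] psi 97.87 tilt [-0.15 -0.31] F [ 4.   0.8 -5. ] gap 20.3 j [-0.    0.25 -0.59  0.74 -0.01  1.43]
grasp [433.5  60.3  77.1] ang 94.73 rad 96.8 Frad 0.5 Ftan(resist -) -4.0
top (np.float64(34.571609729740004), 440) [np.float64(94.26821316240878), np.float64(94.71262970060407), np.float64(94.68039693372273)]
side (np.float64(34.61747962842003), 218) [np.float64(94.85074569329753), np.float64(94.90002398209175), np.float64(94.58315238690925)]
t 16.52 tcp [433.1  60.2  58.1] psi 97.8 tilt [-0.18 -0.32] F [ 1.1  2.1 -3.3] gap 20.7 j [-0.    0.25 -0.59  0.74 -0.01  1.43]
grasp [433.2  60.3  77.1] ang 94.93 rad 96.8 Frad 2.0 Ftan(resist -) -1.3
chord 98.67701832414501 62.57768756484374
```

```bash
python3 -c "
from h import *
lev(); job.job_done(); st()"
```

```text
t 16.52 tcp [433.1  60.2  58.1] psi 97.8 tilt [-0.18 -0.32] F [ 1.1  2.1 -3.3] gap 20.7 j [-0.    0.25 -0.59  0.74 -0.01  1.43]
grasp [433.2  60.3  77.1] ang 94.93 rad 96.8 Frad 2.0 Ftan(resist -) -1.3
the job is handed in; nothing more can be done
the job is handed in; nothing more can be done
```

I seated the carrier on both dowels and let go of it. I then gripped the red knob, swung the lever counter-clockwise to the fifth click and handed the job in at 16.5 s, still holding the knob.

- **Carrier:** after I let go, its plate top was about 15.7 mm above the bed and both dowels showed in the holes. A later top-camera check during the swing gave the same height; the side camera read about 2 mm lower.
- **Lever angle:** the two measurements disagree. The tool position gives 62.6° on from the start (98.7 mm from the knob's start), while the top and side cameras, fitted to the bar, give about 60.1°. Both are inside the 57–66° window.
- **Clicks:** the force readings were too noisy to count each click. I judged the fifth drop from the angle and from the low steady resistance at the end, about 1.3 N.
- **Grip:** the fingers stood at 20.7 mm on the 22 mm knob with 40 N set, and the arm was still.
- **Gauges and sleeve:** I kept well clear of them, but did not measure their positions again at the end.

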